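# Free the clamp screw of unknown hand and ratchet the shoe prop up three clicks

### The job

Set the shoe prop for the next fitting: slacken its T-handled clamp screw by a third of a turn or a little more (nobody knows whether the thread is left- or right-handed, so try both ways and see which one gives), then raise the cradle exactly three clicks of the ratchet and let it rest there. The ratchet does not let the cradle back down, so do not go past the third click. Leave everything else on the bench where it lies.

Things in the scene. Friction and masses are not known exactly. Their poses are not given: they have to be found in the camera images.
- prop: shoe prop: grey cast base plate 110 x 250 x 16 mm bolted to the bench, with a round boss (44 mm dia, top 100 mm above the bench) carrying the clamp screw at y = -65 mm and a square sleeve (48 mm, top 95 mm up) holding the ratchet column at y = +65 mm. Origin: centre of the underside, z up, y from boss to sleeve. The column's teeth and the spring pawl (a small plunger sticking out of the sleeve) are on the +x side. An open tunnel with the lock bar joins boss and sleeve.
- tbar (a point): middle of the T-handle of the clamp screw, on its vertical turning axis, 150 mm above the bench. The handle is a level steel bar 100 mm long (plus a 24 mm ball at each end), 14 mm wide, 20 mm high (10 mm above and below this point), its length along this frame's x, which turns with it; z up. Below it only a 14 mm dia shank down to the boss top 50 mm lower. The screw does not rise as it turns.
- screw (a joint): turn of the clamp screw from fully tight, rad: 0 = tight stop, growing as it slackens (whichever way that is), 2.8 = loose stop; it starts at or just off the tight stop. It turns with about 0.12 N m of friction and stays where it is left. The lock bar holds the column down until about 1.5 to 1.7.
- cradle (a point): middle of the cradle block on top of the ratchet column: dark steel block 36 mm (x) by 66 mm (y) by 26 mm high, 128 mm above the bench when down, with two upright lips 18 mm high on top at its y ends (10 mm thick, the lips' tops 31 mm above this point). Frame axes as the prop's. Below it is the 26 mm square column, of which 20 mm shows above the sleeve when down.
- column (a joint): height of the ratchet column above fully down, m: starts at 0; notches every 18 mm (0.018, 0.036, 0.054, 0.072; top stop 0.088). Going up, the pawl clicks under a tooth as each notch is passed (a few N); let go between notches the column (about 0.6 kg) sinks back onto the last notch passed. Third click = 0.054; the fourth falls at 0.072.
- heart_bar_shoe: bystander: steel heart-bar shoe, 150 x 145 x 9 mm, lying flat on the far side of the prop; origin at the middle of its underside
- nail_puller: bystander: red-gripped nail puller, 220 x 70 x 20 mm, lying on the near side of the prop; origin midway along its underside
- pritchel: bystander: polished pritchel, 190 mm long, 14 mm square, lying flat; origin in its underside
- hardy: bystander: squat steel hardy tool, 60 x 60 x 66 mm; origin at the centre of its underside
- plain_shoe: bystander: open steel shoe, 145 x 145 x 9 mm, lying flat; origin at the middle of its underside
- rasp: bystander: flat rasp with a wooden handle, 350 x 42 x 24 mm, lying flat; origin on its underside
- clinch_block: bystander: steel clinching block, 100 x 50 x 36 mm; origin at the centre of its underside

How it is judged:
By the outcome, as a careful person would: the job done as asked, in the order asked, and still so for the second after the job is handed in, with the robot touching nothing.
It also fails if it takes over 54 s, if anything falls off the work surface, if the arm or the gripper's body presses on something with over 40 N, if the wrist force passes 120 N, or if a joint passes its speed limit or range.

### The arm

A 7-joint arm with a two-finger parallel gripper is mounted at the origin on the work surface. World frame = base frame: x ahead of the robot, y to its left, z up, the work surface at z = 0. Lengths are in m, angles in rad, forces in N, time in s.
With the tool pointing down it reaches from about 0.425 to 1.025 m from the base axis. Payload 3.6 kg.
Tool frame: the origin (TCP) lies between the finger pads; the fingertips stand 8 mm ahead of it and the grasp point (between the pads) lies 11 mm behind it; z points along the fingers, x is the direction in which the jaws open and shut, and the axes are right-handed (so a half turn about z gives the same grasp; the last joint's range is limited). The gripper opens to 85 mm and grips with 20 to 120 N. Pads are 22 mm wide; open, the fingers measure 114 mm over their backs; the gripper's body (76 mm by 85 mm) begins 54 mm behind the grasp point. The pads swing forward as they close: fully open they stand 13 mm farther back than shut.
Start: joints at [1.228, 0.591, 0.048, 1.609, -0.033, 0.943, -0.034], TCP at [0.179, -0.703, 0.239] pointing down, gripper open.
Joint ranges: [-2.69, 2.69], [-0.47, 2.24], [-1.27, 1.36], [0.19, 2.51], [-1.53, 4.68], [0.08, 2.07], [-3.09, 3.09]. Speed limits (rad/s): [2.57, 2.57, 3.14, 3.14, 3.14, 3.14, 3.14].

### API

Orientations are given as a unit quaternion [w, x, y, z].
In Python, from plant import state, read_camera, close_job, search_frame gives the robot as it stands.
- The arm moves only by the tool step_arm, never from a script. Its arguments are lists of equal length, an entry for each row: "turn": the turn, a rotation vector about the tool's x, y, z as a fraction of full scale, a list of three; "translation": the shift along the tool's x, y, z as a fraction of full scale, a list of three; "hand": the closure, from 0 (fully open) to 1 (shut). A call has exactly 10 rows; each row shifts and turns the commanded pose from where the row before left it, along the tool's axes as they then stand; what a row does not reach is not made up. Full scale, the value 1, is 3 cm for a shift and 0.1 rad for a turn. A row lasts 1/12 s, in which the tool goes at most 41.7 mm and 7.16 degrees, less where a joint would pass 70% of its speed; a pose out of reach is approached as far as the arm can. A call with a number of a shift or a turn outside -1 to 1 is refused whole. A call with a gripper value outside its range is refused whole. The fingers move at their own pace and stop on an object; "grip_force" is the grip in N (left out, the last holds). Time passes only in rows, so rows that do not move let the fingers close, or fill a call up. It gives the time, the measured TCP pose, the force and the opening at its end, in the units of the state.
- state(): the state, without advancing time (a new reading comes with each control period).
- read_camera(name): name is "scene" or "top"; returns a dict with "frame" (480x640x3 uint8, red, green, blue), "mtx" (3x3 intrinsics, pixels), "extrinsics" (4x4, takes a point from camera to world coordinates). Camera axes: x right, y down, z forward; pixel columns grow to the right and rows downward; lengths in m; the calibration is good to about 2 mm. A picture is of the moment at which its call begins. There is no depth.
- close_job(): hands the job in, once; it reports no verdict.
Trained networks look in a picture, given as the dict that the camera call returned (one of the last four; its "shot" number tells which), for a name from the list of things; names that differ only in an ending like _2 or _b are one class to them, and where a whole thing is asked for, a point or a joint stands for the part that bears it (a point fixed in the world has none). Each returns a list of dicts, best first, with "score" (0 to 1); they miss things now and then, are a little off and sometimes report something else, mostly with a low value. They report only what shows in the picture. A call takes as long as a camera call.
- search_frame(picture, query): "point" ([column, row] in pixels, amid what is visible of it).
The state is a dict: "time_s": time; "q": joint angles; "dq": joint speeds; "joint_efforts": joint torques, N m; "tool_pos": TCP position; "ee_rot": TCP orientation; "contact_force": force on the tool from outside, world axes, zero at the start; "torque": the same for the moment, N m; "gripper_width": finger opening in m.
Only numpy, scipy, OpenCV 4.12 (cv2) and the standard library are available. Lean on these libraries where they do the work, as an engineer would, in place of code of your own. Each camera call takes 0.05 s, during which the arm holds its last target.

## Working session

There is one attempt and no reset: what is moved stays moved. The work goes in short steps, Python scripts to look and compute and a tool call to move; the robot and the scene stay as the last step left them, time stands still between calls to the robot, and variables do not carry over. Pictures are saved under pics/ and viewed, and the job is handed in when it is done.

Besides the shell and the picture viewer there is one more tool, called after "Call:" in YAML: its name, and indented under it one key for each argument. step_arm: Moves the arm, as the interface text tells. Shift numbers are shares of 3 cm and turn numbers shares of 0.1 rad, none past 1 either way. Its arguments: {"type":"object","properties":{"turn":{"type":"array"},"translation":{"type":"array"},"hand":{"type":"array"},"grip_force":{"type":"number"}},"required":["turn","translation","hand"]}

```bash
mkdir -p pics; ls; cat > h.py <<'E'
import numpy as np, cv2
from plant import *
def save(p,n): cv2.imwrite('pics/'+n+'.png',cv2.cvtColor(p['frame'],cv2.COLOR_RGB2BGR))
def ray(p,uv):
    K=np.array(p['mtx']);T=np.array(p['extrinsics'])
    d=T[:3,:3]@np.linalg.solve(K,[uv[0],uv[1],1.]);return T[:3,3],d
def atz(p,uv,z):
    o,d=ray(p,uv);return o+d*(z-o[2])/d[2]
def proj(p,X):
    K=np.array(p['mtx']);T=np.array(p['extrinsics'])
    c=T[:3,:3].T@(np.array(X)-T[:3,3]);u=K@c;return u[:2]/u[2]
E
python3 - <<'E'
from h import *
s=state();print({k:np.round(v,3) for k,v in s.items()})
for n in ['scene','top']:
    p=read_camera(n);save(p,n+'0');print(n,np.round(p['extrinsics'],3).tolist(),np.round(p['mtx'],1).tolist())
    for q,z in [('tbar',.15),('cradle',.128),('prop',.05),('nail_puller',.01),('heart_bar_shoe',.005)]:
        for r in search_frame(p,q)[:2]: print(q,r,atz(p,r['point'],z).round(3))
E
```

```text
pics
{'time_s': np.float64(0.0), 'q': array([ 1.228,  0.592,  0.048,  1.61 , -0.033,  0.943, -0.034]), 'dq': array([ 0.001, -0.002,  0.001,  0.001, -0.001, -0.   ,  0.001]), 'joint_efforts': array([ 0.0000e+00, -5.4869e+01,  1.5460e+00, -1.9813e+01,  9.0000e-03,
        9.0000e-03, -0.0000e+00]), 'tool_pos': array([ 0.178, -0.702,  0.238]), 'ee_rot': array([-0.001,  0.789, -0.614, -0.001]), 'contact_force': array([-0.303,  0.622,  0.048]), 'torque': array([-0.012,  0.031, -0.039]), 'gripper_width': np.float64(0.086)}
scene [[0.89, 0.317, -0.327, 1.007], [0.455, -0.652, 0.606, -0.833], [-0.021, -0.688, -0.725, 1.131], [0.0, 0.0, 0.0, 1.0]] [[453.8, 0.0, 313.0], [0.0, 453.8, 239.6], [0.0, 0.0, 1.0]]
tbar {'point': [289.8, 244.7], 'score': 0.62} [ 0.512 -0.062  0.15 ]
cradle {'point': [307.5, 219.0], 'score': 0.87} [0.497 0.078 0.128]
prop {'point': [302.6, 256.5], 'score': 0.7} [ 0.523 -0.01   0.05 ]
nail_puller {'point': [267.5, 255.9], 'score': 0.87} [ 0.4   -0.028  0.01 ]
heart_bar_shoe {'point': [342.7, 285.5], 'score': 0.8} [ 0.672 -0.027  0.005]
top [[0.025, -0.996, 0.084, 0.458], [-1.0, -0.026, -0.011, 0.005], [0.013, -0.084, -0.996, 1.543], [0.0, 0.0, 0.0, 1.0]] [[606.7, 0.0, 320.2], [0.0, 606.7, 230.3], [0.0, 0.0, 1.0]]
tbar {'point': [342.8, 256.7], 'score': 0.56} [ 0.516 -0.063  0.15 ]
cradle {'point': [285.2, 260.3], 'score': 0.57} [0.505 0.07  0.128]
prop {'point': [313.8, 263.8], 'score': 0.57} [0.501 0.003 0.05 ]
prop {'point': [344.0, 260.0], 'score': 0.38} [ 0.512 -0.071  0.05 ]
nail_puller {'point': [328.3, 315.4], 'score': 0.67} [ 0.374 -0.037  0.01 ]
nail_puller {'point': [343.5, 258.4], 'score': 0.17} [ 0.518 -0.072  0.01 ]
heart_bar_shoe {'point': [325.4, 200.4], 'score': 0.86} [ 0.665 -0.023  0.005]
```

```bash
python3 - <<'E'
import cv2
for n,(a,b,c,d) in {'scene':(170,330,220,400),'top':(170,340,230,430)}.items():
    i=cv2.imread(f'pics/{n}0.png')[a:b,c:d]; cv2.imwrite(f'pics/{n}0z.png',cv2.resize(i,None,fx=4 if n=='top' else 3.6,fy=4 if n=='top' else 3.6,interpolation=cv2.INTER_CUBIC)[:600,:800])
E
```

```text
(no output)
```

View pics/scene0.png

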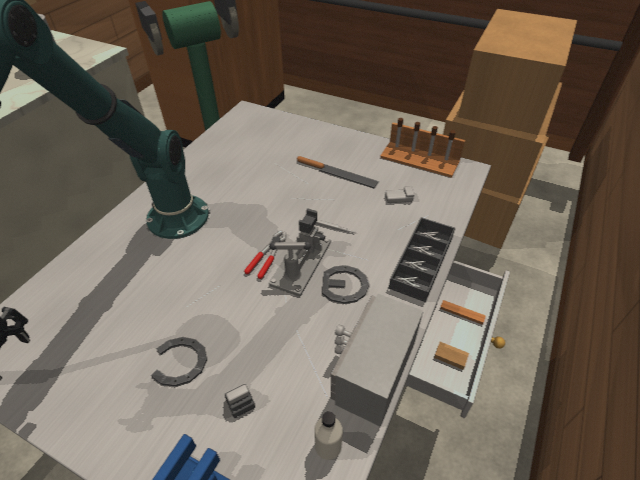

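View pics/top0.png

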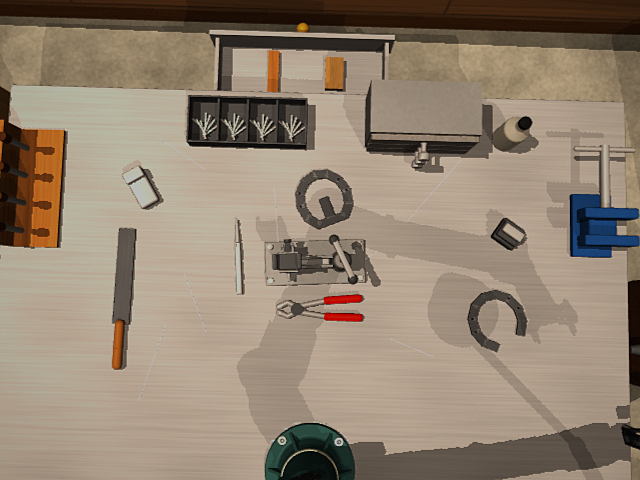

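View pics/top0z.png

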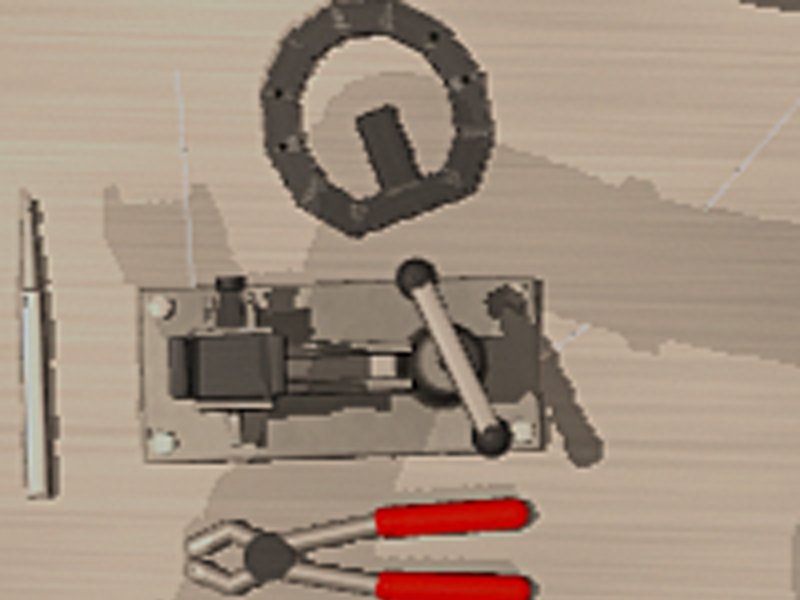

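View pics/scene0z.png

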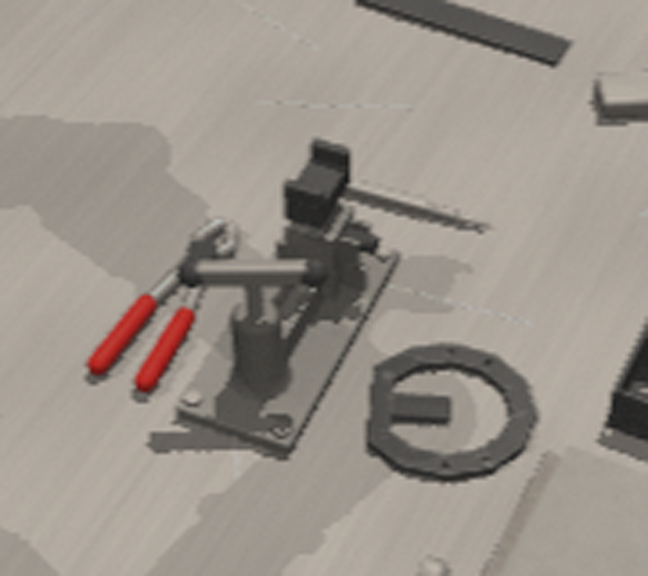

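The top view shows the T-bar with balls at about (334,239) and (353,279), the cradle at about (286,261), and the base plate nearly square to the world axes. The nail puller is nearer the robot and the heart-bar shoe is farther away.

```bash
python3 - <<'E'
from h import *
p=read_camera('top');s=read_camera('scene')
f=lambda a,b:(230+a/4-.4,170+b/4-.4)
b1=atz(p,f(416,275),.15);b2=atz(p,f(491,437),.15)
print('balls',b1,b2,(b1+b2)/2,np.linalg.norm(b1-b2),np.degrees(np.arctan2(*(b1-b2)[[1,0]])))
g=lambda a,b:(220+a/3.6-.4,170+b/3.6-.4)
c1=atz(s,g(191,271),.15);c2=atz(s,g(318,273),.15)
print('balls scene',c1,c2,(c1+c2)/2,np.degrees(np.arctan2(*(c2-c1)[[1,0]])))
C=np.array([atz(p,f(*q),.016)[:2] for q in [(138,289),(543,278),(547,448),(147,462)]])
print(C,C.mean(0)); 
for i,j in [(1,0),(2,3)]: d=C[j]-C[i];print(np.linalg.norm(d),np.degrees(np.arctan2(d[1],d[0])))
for i,j in [(3,0),(2,1)]: d=C[j]-C[i];print(np.linalg.norm(d),np.degrees(np.arctan2(d[1],d[0])))
# boss centre top, cradle lip tops
print('boss',atz(p,f(448,366),.10)); 
L=np.array([atz(p,f(*q),.159) for q in [(169,337),(284,333),(287,400),(171,398)]]);print(L,L.mean(0))
E
```

```text
balls [ 0.5578953  -0.04116291  0.15      ] [ 0.46606693 -0.08625877  0.15      ] [ 0.51198112 -0.06371084  0.15      ] 0.10230388822136904 26.155128932919
balls scene [ 0.46686617 -0.08463837  0.15      ] [ 0.56171837 -0.04094316  0.15      ] [ 0.51429227 -0.06279077  0.15      ] 24.733925330526127
[[ 0.55414082  0.12919547]
 [ 0.56770953 -0.12584809]
 [ 0.46086269 -0.13037098]
 [ 0.44585386  0.12001115]] [ 0.50714173 -0.00175311]
0.25540424478172363 93.04535214850779
0.2508315698256989 93.43041551458134
0.10867574227731205 4.847918754433063
0.10694252264673781 2.4239165833203526
boss [ 0.50777796 -0.06311057  0.1       ]
[[0.51818827 0.09905546 0.159     ]
 [0.52214884 0.03363826 0.159     ]
 [0.48407531 0.03087382 0.159     ]
 [0.48354111 0.09681857 0.159     ]] [0.50198838 0.06509653 0.159     ]
```

Call:
step_arm:
  turn:
    - [0,0,0]
    - [0,0,0]
    - [0,0,0]
    - [0,0,0]
    - [0,0,0]
    - [0,0,0]
    - [0,0,0]
    - [0,0,0]
    - [0,0,0]
    - [0,0,0]
  translation:
    - [-0.9,-0.8,0]
    - [-0.9,-0.8,0]
    - [-0.9,-0.8,0]
    - [-0.9,-0.8,0]
    - [-0.9,-0.8,0]
    - [-0.9,-0.8,0]
    - [-0.9,-0.8,0]
    - [-0.9,-0.8,0]
    - [-0.9,-0.8,0]
    - [-0.9,-0.8,0]
  hand: [0,0,0,0,0,0,0,0,0,0]

```text
time_s: 1.53
tool_pos: [0.3453, -0.3804, 0.2397]
ee_rot: [0.0, 0.789, -0.614, 0.0]
contact_force: [0.1, 0.5, -0.6]
gripper_width: 0.0854
```

```bash
cat >> h.py <<'E'
from scipy.spatial.transform import Rotation as R
def to(target,ang):
    """ang: desired world heading of tool x, deg; remaining move in tool units"""
    s=state();q=np.array(s['ee_rot']);r=R.from_quat(q[[1,2,3,0]]);M=r.as_matrix()
    d=M.T@(np.array(target)-np.array(s['tool_pos']))
    a=np.radians(ang);x=[np.cos(a),np.sin(a),0];z=[0,0,-1];D=np.array([x,np.cross(z,x),z]).T
    w=R.from_matrix(M.T@D).as_rotvec()
    print('t',round(float(s['time_s']),2),'pos',np.round(s['tool_pos'],4),'hdg',np.degrees(np.arctan2(M[1,0],M[0,0])).round(2),'shift/3cm',(d/.03).round(2),'turn/.1',(w/.1).round(2))
    print('q',np.round(s['q'],2),'F',np.round(s['contact_force'],1),'T',np.round(s['torque'],2),'w',round(float(s['gripper_width']),4))
E
python3 -c "
from h import *
to([.5125,-.0635,.239],-64.6)"
```

```text
t 1.53 pos [ 0.3453 -0.3804  0.2397] hdg -75.76 shift/3cm [-8.87 -8.    0.02] turn/.1 [-0.   -0.01 -1.95]
q [ 0.74  0.33  0.    2.08 -0.    0.73 -0.57] F [ 0.1  0.5 -0.6] T [ 0.01 -0.07  0.02] w 0.0854
```

Call:
step_arm:
  turn:
    - [0,0,0]
    - [0,0,0]
    - [0,0,0]
    - [0,0,0]
    - [0,0,0]
    - [0,0,0]
    - [0,0,0]
    - [0,0,0]
    - [0,0,-0.95]
    - [0,0,-1]
  translation:
    - [-1,-0.9,0]
    - [-1,-0.9,0]
    - [-1,-0.9,0]
    - [-1,-0.9,0]
    - [-1,-0.9,0]
    - [-1,-0.9,0]
    - [-1,-0.9,0]
    - [-1,-0.9,0]
    - [-0.87,-0.8,0]
    - [0,0,0]
  hand: [0,0,0,0,0,0,0,0,0,0]

```text
time_s: 2.37
tool_pos: [0.5164, -0.0559, 0.2403]
ee_rot: [-0.003, 0.85, -0.527, 0.001]
contact_force: [-0.7, 0.4, 0.5]
gripper_width: 0.0853
```

```bash
python3 -c "
from h import *
p=read_camera('scene');save(p,'s1');i=cv2.imread('pics/s1.png')[120:320,200:420];cv2.imwrite('pics/s1z.png',cv2.resize(i,None,fx=3,fy=3))
to([.5125,-.0635,.139],-64.6)"
```

```text
t 2.42 pos [ 0.5143 -0.0599  0.2399] hdg -63.62 shift/3cm [0.08 0.12 3.36] turn/.1 [-0.03  0.01  0.17]
q [ 0.15  0.33 -0.16  2.07  0.07  0.74 -1.16] F [-1.1  0.5  0.1] T [-0.02 -0.02 -0.04] w 0.0857
```

View pics/s1z.png

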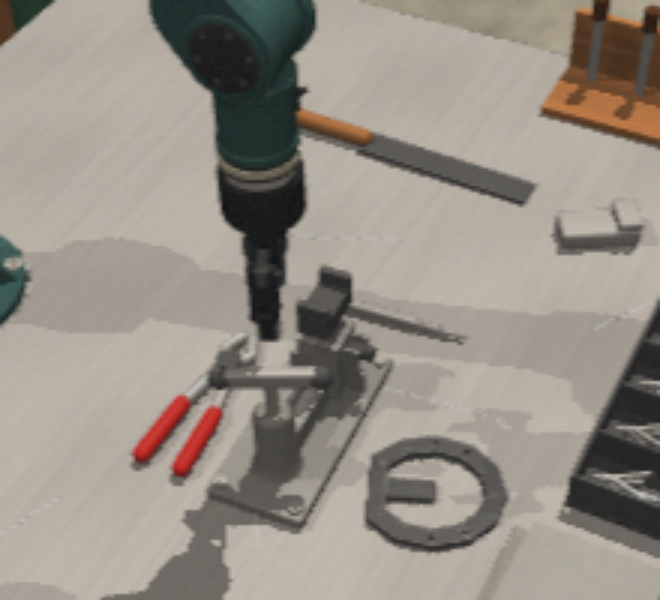

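The gripper hovers above the T-bar, clear of everything; the tips are at about (265,335) in the zoom and the bar is at about (270,377).

Call:
step_arm:
  turn:
    - [0,0,0]
    - [0,0,0]
    - [0,0,0]
    - [0,0,0]
    - [0,0,0]
    - [0,0,0]
    - [0,0,0]
    - [0,0,0]
    - [0,0,0]
    - [0,0,0]
  translation:
    - [0,0,0.3]
    - [0,0,0.5]
    - [0,0,0.5]
    - [0,0,0.4]
    - [0,0,0]
    - [0,0,0]
    - [0,0,0]
    - [0,0,0]
    - [0,0,0]
    - [0,0,0]
  hand: [0,0,0,0,0,0,0,0,0,0]

```text
time_s: 3.25
tool_pos: [0.5121, -0.065, 0.1889]
ee_rot: [-0.0, 0.845, -0.534, 0.001]
contact_force: [-0.0, 0.1, -0.8]
gripper_width: 0.0854
```

```bash
python3 -c "
from h import *
to([.5125,-.0635,.139],-64.6)"
```

```text
t 3.25 pos [ 0.5121 -0.065   0.1889] hdg -64.6 shift/3cm [-0.04 -0.03  1.66] turn/.1 [-0.01 -0.01 -0.  ]
q [ 0.15  0.41 -0.14  2.12  0.09  0.62 -1.19] F [-0.   0.1 -0.8] T [0.01 0.   0.04] w 0.0854
```

Call:
step_arm:
  turn:
    - [0,0,0]
    - [0,0,0]
    - [0,0,0]
    - [0,0,0]
    - [0,0,0]
    - [0,0,0]
    - [0,0,0]
    - [0,0,0]
    - [0,0,0]
    - [0,0,0]
  translation:
    - [0,0,0.4]
    - [0,0,0.5]
    - [0,0,0.4]
    - [0,0,0.36]
    - [0,0,0]
    - [0,0,0]
    - [0,0,0]
    - [0,0,0]
    - [0,0,0]
    - [0,0,0]
  hand: [0,0,0,0,0,0.8,0.8,1,1,1]
  grip_force: 40

```text
time_s: 4.08
tool_pos: [0.5121, -0.0649, 0.139]
ee_rot: [-0.0, 0.845, -0.534, 0.0]
contact_force: [0.2, -0.0, 0.2]
gripper_width: 0.0257
```

```bash
python3 -c "
from h import *
to([.5125,-.0635,.139],-64.6)"
```

```text
t 4.08 pos [ 0.5121 -0.0649  0.139 ] hdg -64.57 shift/3cm [-0.04 -0.03  0.  ] turn/.1 [-0.01 -0.01  0.  ]
q [ 0.13  0.49 -0.12  2.15  0.12  0.51 -1.21] F [ 0.2 -0.   0.2] T [-0.02  0.03 -0.01] w 0.0257
```

Call:
step_arm:
  turn:
    - [0,0,0]
    - [0,0,0]
    - [0,0,0]
    - [0,0,0]
    - [0,0,0]
    - [0,0,0.3]
    - [0,0,0.3]
    - [0,0,0.3]
    - [0,0,0.3]
    - [0,0,0]
  translation:
    - [0,0,0]
    - [0,0,0]
    - [0,0,0]
    - [0,0,0]
    - [0,0,0]
    - [0,0,0]
    - [0,0,0]
    - [0,0,0]
    - [0,0,0]
    - [0,0,0]
  hand: [1,1,1,1,1,1,1,1,1,1]
  grip_force: 60

```text
time_s: 4.92
tool_pos: [0.5119, -0.0648, 0.139]
ee_rot: [-0.0, 0.812, -0.584, 0.0]
contact_force: [-1.4, -0.0, 6.5]
gripper_width: 0.0132
```

```bash
python3 -c "
from h import *
to([.5125,-.0635,.139],-64.6)"
```

```text
t 4.92 pos [ 0.5119 -0.0648  0.139 ] hdg -71.48 shift/3cm [-0.03 -0.03  0.  ] turn/.1 [-0.  -0.  -1.2]
q [ 0.1   0.48 -0.09  2.15  0.09  0.51 -1.3 ] F [-1.4 -0.   6.5] T [ 0.06  0.26 -0.02] w 0.0132
```

Call:
step_arm:
  turn:
    - [0,0,0.3]
    - [0,0,0.3]
    - [0,0,0.3]
    - [0,0,0.3]
    - [0,0,0.3]
    - [0,0,0]
    - [0,0,0]
    - [0,0,0]
    - [0,0,0]
    - [0,0,0]
  translation:
    - [0,0,0]
    - [0,0,0]
    - [0,0,0]
    - [0,0,0]
    - [0,0,0]
    - [0,0,0]
    - [0,0,0]
    - [0,0,0]
    - [0,0,0]
    - [0,0,0]
  hand: [1,1,1,1,1,1,1,1,1,1]

```text
time_s: 5.75
tool_pos: [0.5119, -0.0646, 0.139]
ee_rot: [-0.0, 0.766, -0.643, 0.0]
contact_force: [-1.5, 0.7, 5.3]
gripper_width: 0.0129
```

```bash
python3 -c "
from h import *
to([.5125,-.0635,.139],-64.6)
p=read_camera('scene');save(p,'s2');i=cv2.imread('pics/s2.png')[160:320,200:380];cv2.imwrite('pics/s2z.png',cv2.resize(i,None,fx=3.6,fy=3.6))
p=read_camera('top');save(p,'t2');i=cv2.imread('pics/t2.png')[180:320,240:400];cv2.imwrite('pics/t2z.png',cv2.resize(i,None,fx=4,fy=4))
"
```

```text
t 5.75 pos [ 0.5119 -0.0646  0.139 ] hdg -80.04 shift/3cm [-0.03 -0.03  0.  ] turn/.1 [-0.   0.  -2.7]
q [ 0.07  0.48 -0.05  2.15  0.04  0.51 -1.4 ] F [-1.5  0.7  5.3] T [ 0.13  0.28 -0.06] w 0.0129
```

View pics/s2z.png

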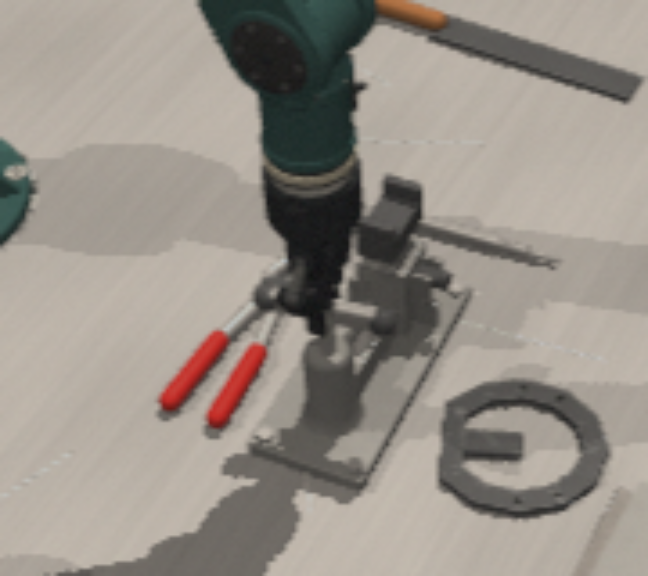

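View pics/t2z.png

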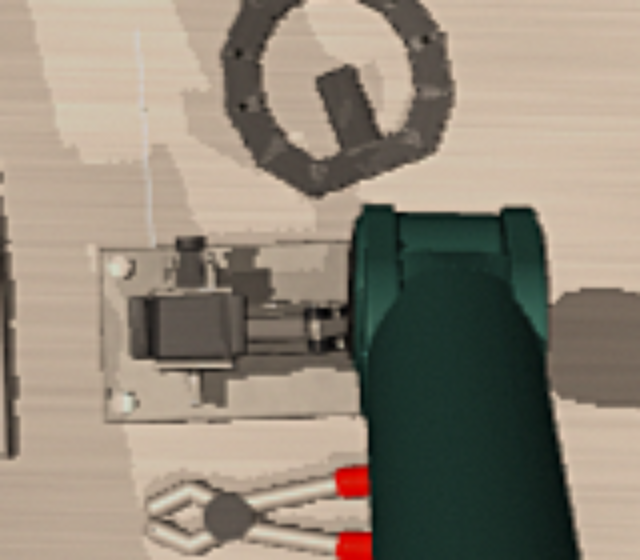

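```bash
python3 -c "
from h import *
s=read_camera('scene')
g=lambda a,b:(200+a/3.6-.4,160+b/3.6-.4)
c1=atz(s,g(266,293),.15);c2=atz(s,g(384,323),.15)
print(c1,c2,(c1+c2)/2,np.linalg.norm(c1-c2),np.degrees(np.arctan2(*(c2-c1)[[1,0]])))
"
```

```text
[ 0.46104068 -0.06990357  0.15      ] [ 0.56448937 -0.05680897  0.15      ] [ 0.51276502 -0.06335627  0.15      ] 0.10427415255691533 7.21416790802923
```

The bar followed the tool, from about 25° to about 8°, with no stop felt, so clockwise seen from above is probably the slackening way. I'll keep turning and watch the torque.

Call:
step_arm:
  turn:
    - [0,0,0.5]
    - [0,0,0.8]
    - [0,0,0.8]
    - [0,0,0.8]
    - [0,0,0.8]
    - [0,0,0.8]
    - [0,0,0.8]
    - [0,0,0.5]
    - [0,0,0.2]
    - [0,0,0]
  translation:
    - [0,0,0]
    - [0,0,0]
    - [0,0,0]
    - [0,0,0]
    - [0,0,0]
    - [0,0,0]
    - [0,0,0]
    - [0,0,0]
    - [0,0,0]
    - [0,0,0]
  hand: [1,1,1,1,1,1,1,1,1,1]

```text
time_s: 6.73
tool_pos: [0.512, -0.0641, 0.139]
ee_rot: [0.0, -0.542, 0.841, 0.0]
contact_force: [-1.2, 1.3, 6.7]
gripper_width: 0.013
```

```bash
python3 -c "
from h import *
to([.5125,-.0635,.139],-64.6)"
```

```text
t 6.73 pos [ 0.512  -0.0641  0.139 ] hdg -114.39 shift/3cm [-0.03 -0.01  0.  ] turn/.1 [-0.    0.01 -8.69]
q [-0.06  0.49  0.12  2.16 -0.12  0.5  -1.84] F [-1.2  1.3  6.7] T [ 0.29  0.2  -0.01] w 0.013
```

Call:
step_arm:
  turn:
    - [0,0,0.5]
    - [0,0,0.8]
    - [0,0,0.8]
    - [0,0,0.8]
    - [0,0,0.8]
    - [0,0,0.8]
    - [0,0,0.8]
    - [0,0,0.5]
    - [0,0,0.2]
    - [0,0,0]
  translation:
    - [0,0,0]
    - [0,0,0]
    - [0,0,0]
    - [0,0,0]
    - [0,0,0]
    - [0,0,0]
    - [0,0,0]
    - [0,0,0]
    - [0,0,0]
    - [0,0,0]
  hand: [1,1,1,1,1,1,1,1,1,1]

```text
time_s: 7.57
tool_pos: [0.5123, -0.0637, 0.139]
ee_rot: [0.001, -0.269, 0.963, 0.0]
contact_force: [-0.7, 3.2, 6.9]
gripper_width: 0.0132
```

```bash
python3 -c "
from h import *
to([.5125,-.0635,.139],-64.6)
p=read_camera('scene');save(p,'s3');i=cv2.imread('pics/s3.png')[160:320,200:380];cv2.imwrite('pics/s3z.png',cv2.resize(i,None,fx=3.6,fy=3.6))
"
```

```text
t 7.57 pos [ 0.5123 -0.0637  0.139 ] hdg -148.75 shift/3cm [-0.01  0.    0.  ] turn/.1 [-0.000e+00  1.000e-02 -1.469e+01]
q [-0.18  0.5   0.29  2.16 -0.29  0.51 -2.27] F [-0.7  3.2  6.9] T [ 0.47  0.13 -0.03] w 0.0132
```

View pics/s3z.png

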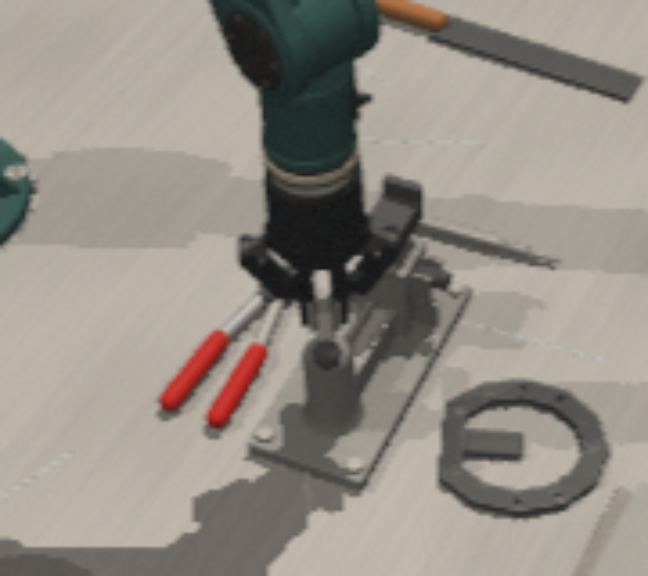

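The ball end at (325,350) faces the camera, so the bar has turned with the gripper.

Call:
step_arm:
  turn:
    - [0,0,0.5]
    - [0,0,0.8]
    - [0,0,0.9]
    - [0,0,0.9]
    - [0,0,0.9]
    - [0,0,0.9]
    - [0,0,0.8]
    - [0,0,0.8]
    - [0,0,0.5]
    - [0,0,0]
  translation:
    - [0,0,0]
    - [0,0,0]
    - [0,0,0]
    - [0,0,0]
    - [0,0,0]
    - [0,0,0]
    - [0,0,0]
    - [0,0,0]
    - [0,0,0]
    - [0,0,0]
  hand: [1,1,1,1,1,1,1,1,1,1]

```text
time_s: 8.45
tool_pos: [0.513, -0.0635, 0.139]
ee_rot: [0.001, 0.078, 0.997, 0.001]
contact_force: [0.2, 1.9, 5.8]
gripper_width: 0.0128
```

```bash
python3 -c "
from h import *
to([.5125,-.0635,.139],-64.6)"
```

```text
t 8.45 pos [ 0.513  -0.0635  0.139 ] hdg 171.08 shift/3cm [ 0.02 -0.    0.  ] turn/.1 [-1.00e-02  2.00e-02 -2.17e+01]
q [-0.32  0.53  0.49  2.17 -0.49  0.54 -2.76] F [0.2 1.9 5.8] T [ 0.53 -0.03 -0.11] w 0.0128
```

Call:
step_arm:
  turn:
    - [0,0,0.5]
    - [0,0,0.5]
    - [0,0,0]
    - [0,0,0]
    - [0,0,0]
    - [0,0,0]
    - [0,0,0]
    - [0,0,0]
    - [0,0,0]
    - [0,0,0]
  translation:
    - [0,0,0]
    - [0,0,0]
    - [0,0,0]
    - [0,0,0]
    - [0,0,0]
    - [0,0,0]
    - [0,0,0]
    - [0,0,0]
    - [0,0,0]
    - [0,0,0]
  hand: [1,1,1,1,1,0.5,0.3,0.2,0,0]

```text
time_s: 9.28
tool_pos: [0.5114, -0.0651, 0.1383]
ee_rot: [-0.0, 0.127, 0.992, -0.0]
contact_force: [-0.6, 0.8, -0.9]
gripper_width: 0.0725
```

```bash
python3 -c "
from h import *
to([.5125,-.0635,.139],-64.6)"
```

```text
t 9.28 pos [ 0.5114 -0.0651  0.1383] hdg 165.35 shift/3cm [-0.02  0.06 -0.02] turn/.1 [ 0.00e+00 -1.00e-02 -2.27e+01]
q [-0.34  0.54  0.52  2.17 -0.51  0.55 -2.83] F [-0.6  0.8 -0.9] T [-0.   -0.03 -0.07] w 0.0725
```

Call:
step_arm:
  turn:
    - [0,0,0]
    - [0,0,0]
    - [0,0,0]
    - [0,0,0]
    - [0,0,0]
    - [0,0,0]
    - [0,0,-1]
    - [0,0,-1]
    - [0,0,-1.0]
    - [0,0,-0.25]
  translation:
    - [0,0,0]
    - [0,0,-0.3]
    - [0,0,-0.6]
    - [0,0,-0.8]
    - [0,0,-0.9]
    - [0,0,-0.5]
    - [0,0,0]
    - [0,0,0]
    - [0,0,0]
    - [0,0,0]
  hand: [0,0,0,0,0,0,0,0,0,0]

```text
time_s: 10.12
tool_pos: [0.5117, -0.065, 0.2323]
ee_rot: [0.0, -0.036, 0.999, 0.0]
contact_force: [-0.1, 0.2, 0.0]
gripper_width: 0.0852
```

```bash
python3 -c "
from h import *
to([.503,.066,.119],-176)
p=read_camera('scene');save(p,'s4');i=cv2.imread('pics/s4.png')[160:320,200:380];cv2.imwrite('pics/s4z.png',cv2.resize(i,None,fx=3.6,fy=3.6))
p=read_camera('top');save(p,'t4');i=cv2.imread('pics/t4.png')[180:320,240:400];cv2.imwrite('pics/t4z.png',cv2.resize(i,None,fx=4,fy=4))
"
```

```text
t 10.12 pos [ 0.5117 -0.065   0.2323] hdg -175.87 shift/3cm [-0.02  4.38  3.78] turn/.1 [0.   0.01 0.02]
q [-0.4   0.39  0.57  2.1  -0.31  0.74 -2.7 ] F [-0.1  0.2  0. ] T [-0.03  0.03  0.02] w 0.0852
```

View pics/s4z.png

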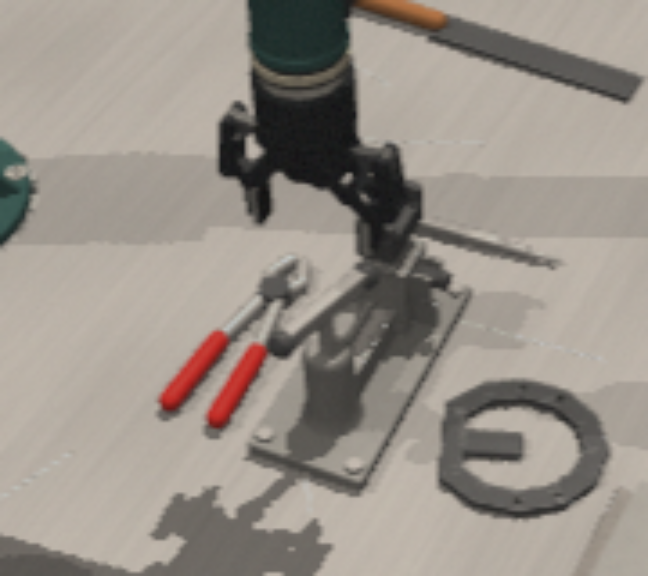

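View pics/t4z.png

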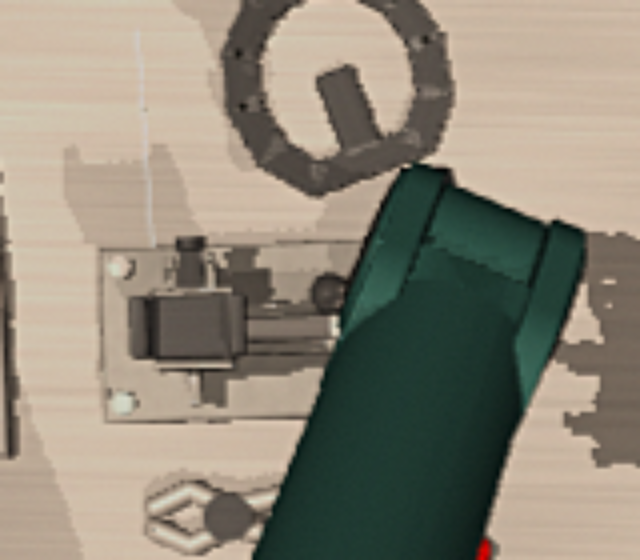

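The bar now points roughly from the boss toward the sleeve, with its far ball at (329,292) in the top zoom. The cradle, at about (188,327), is unobstructed.

Call:
step_arm:
  turn:
    - [0,0,0]
    - [0,0,0]
    - [0,0,0]
    - [0,0,0]
    - [0,0,0]
    - [0,0,0]
    - [0,0,0]
    - [0,0,0]
    - [0,0,0]
    - [0,0,0]
  translation:
    - [0,0.4,0]
    - [0,0.7,0]
    - [0,0.8,0]
    - [0,0.8,0]
    - [0,0.8,0]
    - [0,0.6,0]
    - [0,0.28,0]
    - [0,0,0]
    - [0,0,0]
    - [0,0,0]
  hand: [0,0,0,0,0,0,0,0,0,0]

```text
time_s: 11.05
tool_pos: [0.5025, 0.0649, 0.2315]
ee_rot: [0.0, -0.034, 0.999, -0.0]
contact_force: [0.2, -0.3, 0.4]
gripper_width: 0.0853
```

```bash
python3 -c "
from h import *
to([.503,.066,.119],-176)
p=read_camera('top');save(p,'t5');i=cv2.imread('pics/t5.png')[180:320,240:400];cv2.imwrite('pics/t5z.png',cv2.resize(i,None,fx=4,fy=4))
print(atz(p,(240+329/4-.4,180+292/4-.4),.15))
"
```

```text
t 11.05 pos [0.5025 0.0649 0.2315] hdg -176.13 shift/3cm [-0.02  0.04  3.75] turn/.1 [-0.01 -0.   -0.02]
q [-0.66  0.37  0.57  2.12 -0.3   0.73 -2.97] F [ 0.2 -0.3  0.4] T [-0.01 -0.   -0.04] w 0.0853
[ 0.52439383 -0.01493592  0.15      ]
```

View pics/t5z.png

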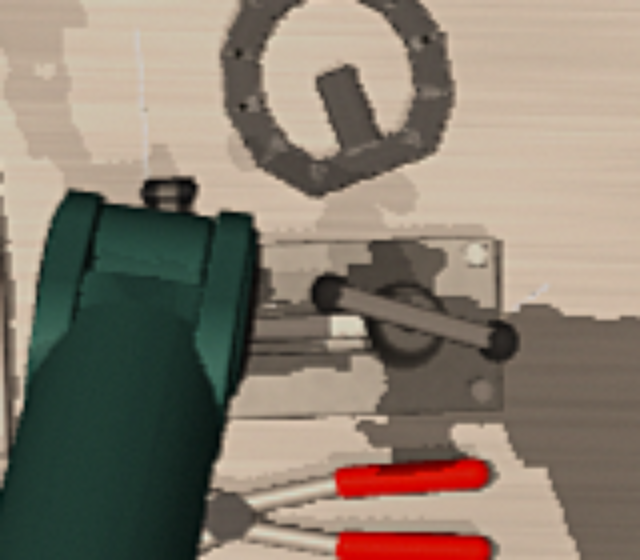

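The bar is at about 75°, i.e. 130° clockwise from where it started, as planned. Joint 7 is close to its range limit, so I'll take the equivalent half-turned grasp for the cradle.

Call:
step_arm:
  turn:
    - [0,0,-1]
    - [0,0,-1]
    - [0,0,-1]
    - [0,0,-1]
    - [0,0,-1]
    - [0,0,-1]
    - [0,0,-1]
    - [0,0,-1]
    - [0,0,-1]
    - [0,0,-1]
  translation:
    - [0,0,0]
    - [0,0,0]
    - [0,0,0]
    - [0,0,0]
    - [0,0,0]
    - [0,0,0]
    - [0,0,0]
    - [0,0,0]
    - [0,0,0]
    - [0,0,0]
  hand: [0,0,0,0,0,0,0,0,0,0]

```text
time_s: 11.93
tool_pos: [0.5027, 0.0644, 0.2316]
ee_rot: [-0.0, -0.51, 0.86, -0.0]
contact_force: [-0.2, -0.1, -0.5]
gripper_width: 0.0856
```

Call:
step_arm:
  turn:
    - [0,0,-1]
    - [0,0,-1]
    - [0,0,-1]
    - [0,0,-1]
    - [0,0,-1]
    - [0,0,-1]
    - [0,0,-1]
    - [0,0,-1]
    - [0,0,-1]
    - [0,0,-1]
  translation:
    - [0,0,0]
    - [0,0,0]
    - [0,0,0]
    - [0,0,0]
    - [0,0,0]
    - [0,0,0]
    - [0,0,0]
    - [0,0,0]
    - [0,0,0]
    - [0,0,0]
  hand: [0,0,0,0,0,0,0,0,0,0]

```text
time_s: 12.77
tool_pos: [0.5027, 0.0643, 0.2315]
ee_rot: [0.0, 0.86, -0.51, 0.0]
contact_force: [0.5, -0.7, -0.4]
gripper_width: 0.0856
```

Call:
step_arm:
  turn:
    - [0,0,-1]
    - [0,0,-1]
    - [0,0,-1]
    - [0,0,-1]
    - [0,0,-1]
    - [0,0,-1]
    - [0,0,-1]
    - [0,0,-1]
    - [0,0,-1]
    - [0,0,-1]
  translation:
    - [0,0,0]
    - [0,0,0]
    - [0,0,0]
    - [0,0,0]
    - [0,0,0]
    - [0,0,0]
    - [0,0,0]
    - [0,0,0]
    - [0,0,0]
    - [0,0,0]
  hand: [0,0,0,0,0,0,0,0,0,0]

```text
time_s: 13.6
tool_pos: [0.5027, 0.0643, 0.2314]
ee_rot: [0.0, 0.999, -0.035, -0.0]
contact_force: [-0.2, 0.6, 0.4]
gripper_width: 0.0853
```

Call:
step_arm:
  turn:
    - [0,0,-1]
    - [0,0,-0.42]
    - [0,0,0]
    - [0,0,0]
    - [0,0,0]
    - [0,0,0]
    - [0,0,0]
    - [0,0,0]
    - [0,0,0]
    - [0,0,0]
  translation:
    - [0,0,0]
    - [0,0,0]
    - [0,0,0]
    - [0,0,0]
    - [0,0,0]
    - [0,0,0]
    - [0,0,0]
    - [0,0,0]
    - [0,0,0]
    - [0,0,0]
  hand: [0,0,0,0,0,0,0,0,0,0]

```text
time_s: 14.43
tool_pos: [0.5026, 0.0663, 0.2315]
ee_rot: [0.0, 0.999, 0.035, 0.0]
contact_force: [0.2, 0.1, -0.2]
gripper_width: 0.0853
```

```bash
python3 -c "
from h import *
to([.503,.066,.119],4)
p=read_camera('scene');save(p,'s6');i=cv2.imread('pics/s6.png')[160:320,200:380];cv2.imwrite('pics/s6z.png',cv2.resize(i,None,fx=3.6,fy=3.6))
"
```

```text
t 14.43 pos [0.5026 0.0663 0.2315] hdg 4.01 shift/3cm [0.01 0.01 3.75] turn/.1 [ 0. -0.  0.]
q [-0.04  0.34 -0.23  2.09  0.12  0.72 -0.27] F [ 0.2  0.1 -0.2] T [ 0.03 -0.02  0.01] w 0.0853
```

View pics/s6z.png

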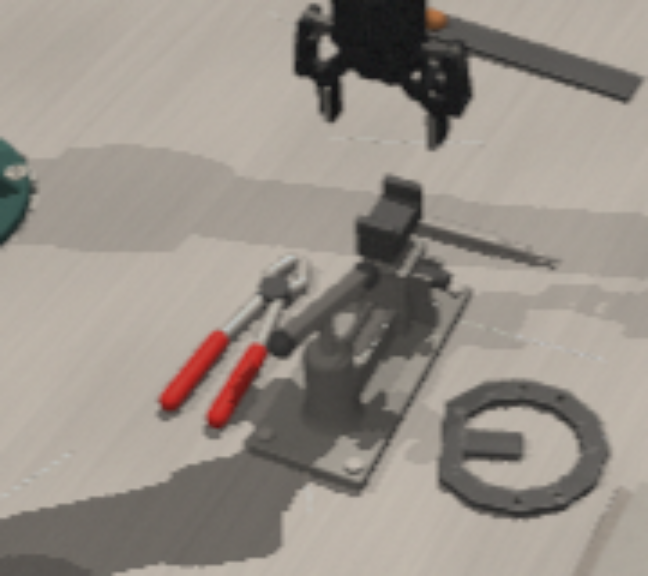

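The jaws stand centred over the cradle and parallel to its narrow side. I'll lower and close.

Call:
step_arm:
  turn:
    - [0,0,0]
    - [0,0,0]
    - [0,0,0]
    - [0,0,0]
    - [0,0,0]
    - [0,0,0]
    - [0,0,0]
    - [0,0,0]
    - [0,0,0]
    - [0,0,0]
  translation:
    - [0,0,0.4]
    - [0,0,0.7]
    - [0,0,0.7]
    - [0,0,0.6]
    - [0,0,0.5]
    - [0,0,0.45]
    - [0,0,0.3]
    - [0,0,0.1]
    - [0,0,0]
    - [0,0,0]
  hand: [0,0,0,0,0,0,0,0,0,0]

```text
time_s: 15.32
tool_pos: [0.503, 0.0663, 0.1194]
ee_rot: [-0.0, 0.999, 0.035, 0.0]
contact_force: [0.5, 0.6, 0.1]
gripper_width: 0.0854
```

```bash
python3 -c "
from h import *
to([.503,.066,.119],4)
p=read_camera('scene');save(p,'s7');i=cv2.imread('pics/s7.png')[160:320,200:380];cv2.imwrite('pics/s7z.png',cv2.resize(i,None,fx=3.6,fy=3.6))
"
```

```text
t 15.32 pos [0.503  0.0663 0.1194] hdg 4.02 shift/3cm [0.   0.01 0.01] turn/.1 [-0.   -0.01  0.  ]
q [-0.09  0.51 -0.18  2.18  0.2   0.46 -0.35] F [0.5 0.6 0.1] T [ 0.04 -0.03 -0.02] w 0.0854
```

View pics/s7z.png

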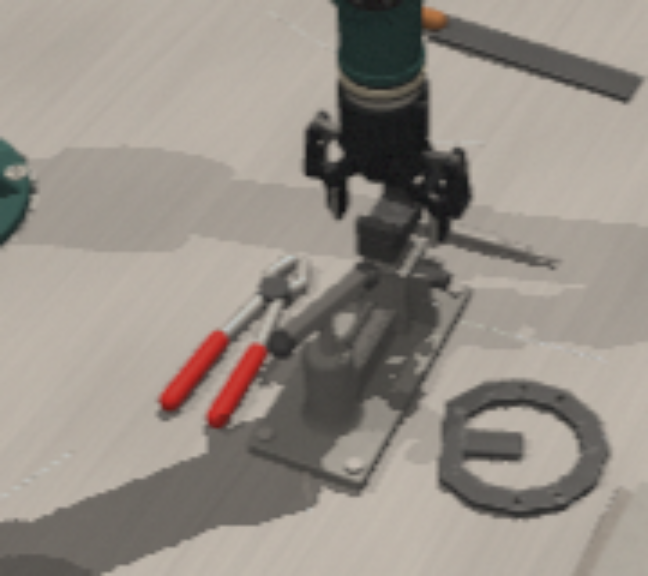

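The fingers straddle the block on both sides. Closing.

Call:
step_arm:
  turn:
    - [0,0,0]
    - [0,0,0]
    - [0,0,0]
    - [0,0,0]
    - [0,0,0]
    - [0,0,0]
    - [0,0,0]
    - [0,0,0]
    - [0,0,0]
    - [0,0,0]
  translation:
    - [0,0,0]
    - [0,0,0]
    - [0,0,0]
    - [0,0,0]
    - [0,0,0]
    - [0,0,0]
    - [0,0,0]
    - [0,0,0]
    - [0,0,0]
    - [0,0,0]
  hand: [0.3,0.5,0.7,0.8,1,1,1,1,1,1]
  grip_force: 70

```text
time_s: 16.2
tool_pos: [0.5051, 0.0665, 0.1201]
ee_rot: [-0.0, 0.999, 0.034, 0.002]
contact_force: [2.1, -0.1, 5.6]
gripper_width: 0.0349
```

```bash
python3 -c "
from h import *
to([.503,.066,.119],4)"
```

```text
t 16.2 pos [0.5051 0.0665 0.1201] hdg 3.92 shift/3cm [-0.07  0.01  0.04] turn/.1 [-0.01 -0.05 -0.01]
q [-0.09  0.51 -0.18  2.18  0.2   0.46 -0.35] F [ 2.1 -0.1  5.6] T [-0.15 -0.52 -0.31] w 0.0349
```

Call:
step_arm:
  turn:
    - [0,0,0]
    - [0,0,0]
    - [0,0,0]
    - [0,0,0]
    - [0,0,0]
    - [0,0,0]
    - [0,0,0]
    - [0,0,0]
    - [0,0,0]
    - [0,0,0]
  translation:
    - [0.07,0,-0.1]
    - [0,0,-0.1]
    - [0,0,-0.1]
    - [0,0,-0.1]
    - [0,0,-0.1]
    - [0,0,-0.1]
    - [0,0,-0.1]
    - [0,0,-0.1]
    - [0,0,0]
    - [0,0,0]
  hand: [1,1,1,1,1,1,1,1,1,1]

```text
time_s: 17.03
tool_pos: [0.505, 0.0664, 0.1424]
ee_rot: [-0.0, 0.999, 0.035, -0.0]
contact_force: [5.9, 0.2, -8.5]
gripper_width: 0.0345
```

```bash
python3 -c "
from h import *
to([.505,.066,.180],4)
p=read_camera('scene');save(p,'s8');i=cv2.imread('pics/s8.png')[160:320,200:380];cv2.imwrite('pics/s8z.png',cv2.resize(i,None,fx=3.6,fy=3.6))"
```

```text
t 17.03 pos [0.505  0.0664 0.1424] hdg 3.98 shift/3cm [-0.    0.01 -1.25] turn/.1 [-0.  0. -0.]
q [-0.07  0.48 -0.2   2.16  0.18  0.52 -0.33] F [ 5.9  0.2 -8.5] T [ 0.09 -0.96 -0.44] w 0.0345
```

View pics/s8z.png

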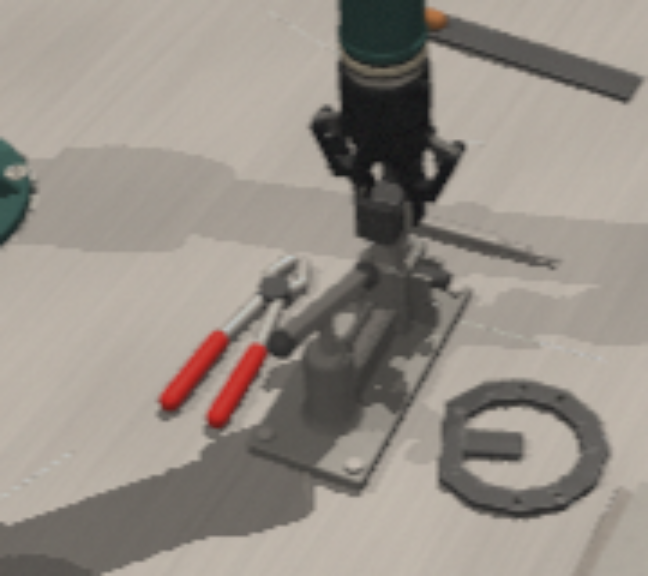

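The column rises with the gripper, about 22 mm so far, with roughly 8 N downward on the tool. I'll carry on to about 60 mm.

Call:
step_arm:
  turn:
    - [0,0,0]
    - [0,0,0]
    - [0,0,0]
    - [0,0,0]
    - [0,0,0]
    - [0,0,0]
    - [0,0,0]
    - [0,0,0]
    - [0,0,0]
    - [0,0,0]
  translation:
    - [0,0,-0.1]
    - [0,0,-0.15]
    - [0,0,-0.15]
    - [0,0,-0.15]
    - [0,0,-0.15]
    - [0,0,-0.15]
    - [0,0,-0.15]
    - [0,0,-0.1]
    - [0,0,-0.1]
    - [0,0,0]
  hand: [1,1,1,1,1,1,1,1,1,1]

```text
time_s: 17.92
tool_pos: [0.505, 0.0664, 0.1788]
ee_rot: [-0.0, 0.999, 0.035, 0.0]
contact_force: [6.3, 1.4, -8.9]
gripper_width: 0.0349
```

```bash
python3 -c "
from h import *
to([.505,.066,.180],4)
p=read_camera('scene');save(p,'s9');i=cv2.imread('pics/s9.png')[140:300,200:380];cv2.imwrite('pics/s9z.png',cv2.resize(i,None,fx=3.6,fy=3.6))"
```

```text
t 17.92 pos [0.505  0.0664 0.1788] hdg 3.98 shift/3cm [-0.    0.01 -0.04] turn/.1 [-0. -0. -0.]
q [-0.05  0.42 -0.22  2.13  0.15  0.6  -0.31] F [ 6.3  1.4 -8.9] T [ 0.09 -0.98 -0.4 ] w 0.0349
```

View pics/s9z.png

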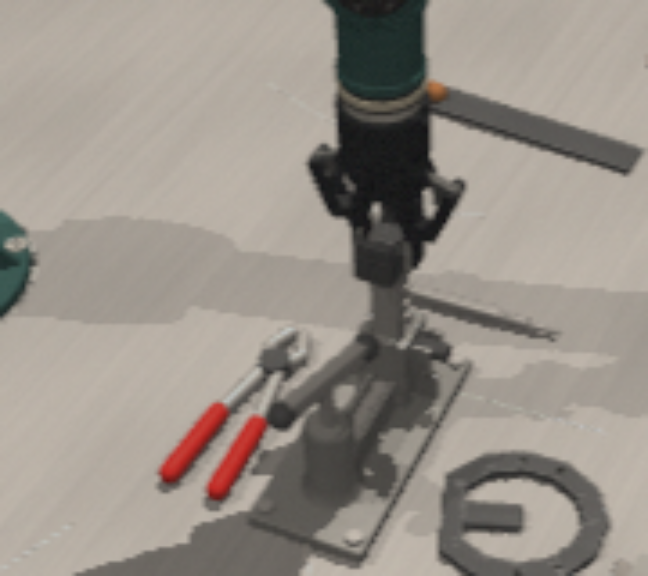

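Call:
step_arm:
  turn:
    - [0,0,0]
    - [0,0,0]
    - [0,0,0]
    - [0,0,0]
    - [0,0,0]
    - [0,0,0]
    - [0,0,0]
    - [0,0,0]
    - [0,0,0]
    - [0,0,0]
  translation:
    - [0,0,0]
    - [0,0,0.05]
    - [0,0,0.05]
    - [0,0,0.05]
    - [0,0,0.05]
    - [0,0,0]
    - [0,0,0]
    - [0,0,0]
    - [0,0,0]
    - [0,0,0]
  hand: [1,1,1,1,1,1,1,1,1,1]

```text
time_s: 18.8
tool_pos: [0.505, 0.0664, 0.174]
ee_rot: [0.0, 0.999, 0.035, 0.0]
contact_force: [1.5, 0.5, 6.8]
gripper_width: 0.0346
```

```bash
python3 -c "
from h import *
to([.505,.066,.1741],4)
p=read_camera('scene');save(p,'s10');im=p['frame'].copy()
a=np.radians(4);Rz=np.array([[np.cos(a),-np.sin(a)],[np.sin(a),np.cos(a)]])
for h,c in [(.036,(255,0,0)),(.054,(0,255,0)),(.072,(0,0,255))]:
  for y in(-.033,-.023):
    pts=[]
    for x,z in[(-.018,.031),(.018,.031),(.018,-.013 if y<-.03 else .013),(-.018,-.013 if y<-.03 else .013)]:
      w=Rz@[x,y]+[.504,.0655];pts.append(proj(p,[w[0],w[1],.128+h+z]))
    if y<-.03: print(h,np.round(pts,1).tolist())
i=cv2.cvtColor(p['frame'],cv2.COLOR_RGB2BGR)[170:250,270:350];cv2.imwrite('pics/s10z.png',cv2.resize(i,None,fx=7,fy=7,interpolation=cv2.INTER_NEAREST))"
```

```text
t 18.8 pos [0.505  0.0664 0.174 ] hdg 3.98 shift/3cm [-0.    0.01 -0.  ] turn/.1 [ 0.   -0.01 -0.  ]
q [-0.06  0.43 -0.21  2.14  0.16  0.59 -0.31] F [1.5 0.5 6.8] T [-0.06 -0.1  -0.43] w 0.0346
0.036 [[297.0, 211.7], [307.9, 214.8], [308.4, 225.2], [297.7, 222.2]]
0.054 [[296.7, 207.3], [307.8, 210.4], [308.2, 221.0], [297.4, 218.0]]
0.072 [[296.5, 202.8], [307.6, 205.9], [308.0, 216.7], [297.1, 213.7]]
```

View pics/s10z.png

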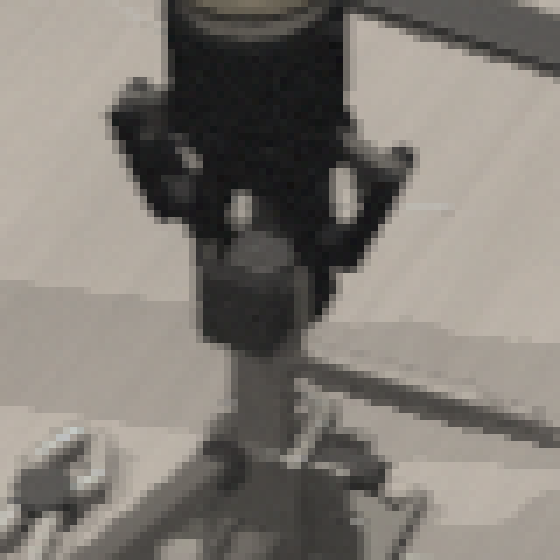

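The force flipped from −9 to +7 N at 53.9 mm of lift, so the column sits on the third notch. The lower block corners at about row 218.6 (left) and 220.7 (right) match the 0.054 prediction. Releasing.

Call:
step_arm:
  turn:
    - [0,0,0]
    - [0,0,0]
    - [0,0,0]
    - [0,0,0]
    - [0,0,0]
    - [0,0,0]
    - [0,0,0]
    - [0,0,0]
    - [0,0,0]
    - [0,0,0]
  translation:
    - [0,0,0]
    - [0,0,0]
    - [0,0,0]
    - [0,0,0]
    - [0,0,0]
    - [0,0,0]
    - [0,0,0]
    - [0,0,0]
    - [0,0,0]
    - [0,0,0]
  hand: [0.6,0.4,0.2,0,0,0,0,0,0,0]

```text
time_s: 19.68
tool_pos: [0.5046, 0.0664, 0.173]
ee_rot: [0.0, 0.999, 0.035, -0.0]
contact_force: [0.1, -0.0, -0.8]
gripper_width: 0.0859
```

Call:
step_arm:
  turn:
    - [0,0,0]
    - [0,0,0]
    - [0,0,0]
    - [0,0,0]
    - [0,0,0]
    - [0,0,0]
    - [0,0,0]
    - [0,0,0]
    - [0,0,0]
    - [0,0,0]
  translation:
    - [0,0,0]
    - [0,0,-0.3]
    - [0,0,-0.5]
    - [0,0,-0.6]
    - [0,0,-0.7]
    - [0,0,-0.7]
    - [0,0,-0.6]
    - [0,0,-0.4]
    - [0,0,0]
    - [0,0,0]
  hand: [0,0,0,0,0,0,0,0,0,0]

```text
time_s: 20.52
tool_pos: [0.505, 0.0664, 0.2878]
ee_rot: [-0.0, 0.999, 0.035, 0.001]
contact_force: [-0.2, -0.5, 1.2]
gripper_width: 0.0856
```

```bash
python3 -c "
from h import *
to([.505,.066,.1741],4)
p=read_camera('scene');save(p,'s11')
i=cv2.cvtColor(p['frame'],cv2.COLOR_RGB2BGR)[170:250,270:350];cv2.imwrite('pics/s11z.png',cv2.resize(i,None,fx=7,fy=7,interpolation=cv2.INTER_NEAREST))"
```

```text
t 20.52 pos [0.505  0.0664 0.2878] hdg 4.01 shift/3cm [-0.01  0.01  3.79] turn/.1 [-0.   -0.02  0.  ]
q [-0.02  0.27 -0.25  2.03  0.09  0.85 -0.24] F [-0.2 -0.5  1.2] T [-0.01  0.06 -0.05] w 0.0856
```

View pics/s11z.png

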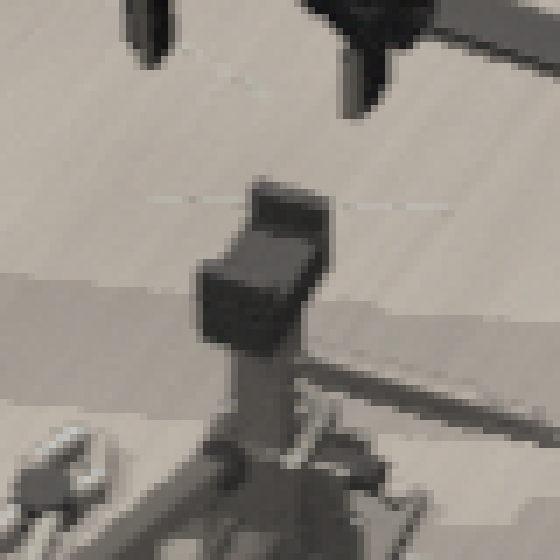

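The cradle stays at the same height after release (bottom-left corner at about (200,340) in the zoom, as before), and the gripper is clear of it.

```bash
python3 -c "
from h import *
a=cv2.imread('pics/scene0.png').astype(int);p=read_camera('scene')
for q in ['nail_puller','heart_bar_shoe','pritchel']:
    print(q,search_frame(p,q)[:1])
print(close_job())"
```

```text
nail_puller [{'point': [269.4, 255.1], 'score': 0.76}]
heart_bar_shoe [{'point': [340.8, 288.4], 'score': 0.98}]
pritchel [{'point': [327.2, 226.1], 'score': 0.6}]
the job is handed in; nothing more can be done
None
```

The shoe prop is set: the clamp screw is slackened about 130°, and the cradle rests on the third click. The job was handed in at about 20.6 s, against the 54 s limit.

- **Clamp screw:** I gripped the T-handle at its middle and turned it clockwise seen from above. It gave at once with almost no torque and no stop, so I took that as the slackening direction and did not try the other way. The total was about 2.27 rad. The top camera agreed, showing the bar going from about 25° round to about −105°. The column then rising freely confirmed the lock bar was off.
- **Cradle:** I lifted it to about 59 mm, then lowered it with the grip still on. The vertical force flipped from −9 to +7 N at 53.9 mm, which matches the third notch at 54 mm. The block's corners in the scene picture also matched that height, and it did not move after release.
- **Rest of the bench:** The gripper is well above everything with no contact force. The detector put the nail puller and heart-bar shoe within 2–3 px of where they started. The pritchel was found too, but I had no starting detection to compare it with. I did not run a check on the other items, which the arm never came near. No check failed.

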